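# Push a carton home in its storage lane

## Robot

A 7-joint arm with a two-finger parallel gripper is mounted at the origin on the work surface. World frame = base frame: x ahead of the robot, y to its left, z up, the work surface at z = 0. Lengths are in mm, angles in rad, forces in N, time in s.
With the tool pointing down it reaches from about 425 to 925 mm from the base axis. Payload 6.8 kg.
Tool frame: the origin (TCP) lies midway between the tips of the shut fingers; the grasp point (between the pads) lies 19 mm behind it; z points along the fingers, y is the direction in which the jaws open and shut (so a half turn about z gives the same grasp; the last joint's range is limited). The gripper opens to 88 mm and grips with 3 to 60 N. Pads are 20 mm wide; open, the fingers measure 115 mm over their backs; the gripper's body (75 mm by 178 mm) begins 61 mm behind the grasp point.
Start: joints at [-1.414, 0.477, 0.022, 1.555, -0.011, 1.109, -0.083], TCP at [176.654, 651.491, 222.664] pointing down, gripper open.
Joint ranges: [-2.96, 2.96], [-0.34, 2.1], [-1.41, 1.46], [0.24, 2.44], [-1.37, 4.51], [0.17, 1.92], [-2.96, 2.96]. Speed limits (rad/s): [2.39, 2.39, 3.14, 3.14, 3.14, 3.14, 3.14].

## Interface

Orientations are given as a unit quaternion [w, x, y, z].
In Python, from plant import robot, effector, ik, camera, spotter gives the robot as it stands. Calls block until the motion is done:
- robot.move_ptp(position, orientation): joint-space move of the TCP to a pose.
- robot.move_l(position, ori=None, speed=150, force_limit=None): straight line of the TCP; ori=None keeps the orientation; speed is the mean speed in mm/s. With force_limit (N) it stops when the force on the tool has changed by that much, and returns True; else False.
- robot.move_joints(angles): joint-space move.
- effector.command_gripper(opening): opening from 0.0 (shut) to 1.0 (fully open); the grip force is fixed at half the most; returns when the fingers have stopped.
- robot.sleep(seconds).
- ik(position, orientation): joint angles nearest the present ones, or None.
- camera(name): name is "scene" or "top" or "wrist"; returns a dict with "pixels" (400x640x3 uint8, blue, green, red), "fov_y" (degrees; the focal length in pixels is half the picture's height over the tangent of half this angle, whatever the lens; pixels are square), "cx", "cy" (the principal point, pixels), "eye" and "rotation" of the camera in the world. Camera axes: x right, y down, z forward; pixel columns grow to the right and rows downward; lengths in mm; the calibration is good to about 2 mm. The wrist camera is an equidistant fisheye: a pixel r from the principal point sees the ray r / f radians off the axis. A picture is of the moment at which its call begins. There is no depth.
A pose or a line that the arm cannot do raises robot.MotionError and nothing moves.
- robot.hand_in(): hands the job in, once; it reports no verdict.
Trained networks look in a picture, given as the dict that the camera call returned (one of the last four; its "shot" number tells which), for a name from the list of things; names that differ only in an ending like _2 or _b are one class to them, and where a whole thing is asked for, a point or a joint stands for the part that bears it (a point fixed in the world has none). Each returns a list of dicts, best first, with "confidence" (0 to 1); they miss things now and then, are a little off and sometimes report something else, mostly with a low value. They report only what shows in the picture. A call takes as long as a camera call. They do not tell look-alikes from the thing itself.
- spotter.find_in(picture, query): "xyz" ([x, y, z] in mm, in world coordinates, good to about 4 mm: the middle of the surface that is visible of it).
- spotter.spot_point(picture, query): "xyz" ([x, y, z] in mm, in world coordinates, good to about 4 mm: a listed point, or the origin of a listed thing).
Readings, each from a call of its own:
- robot.read_t(): time.
- robot.read_joint_pos(): joint angles.
- robot.read_joint_vel(): joint speeds.
- robot.read_tau(): joint torques, N m.
- robot.read_position(): TCP position.
- robot.read_ee_rot(): TCP orientation.
- robot.read_contact_force(): force on the tool from outside, world axes, zero at the start.
- robot.read_ft_torque(): the same for the moment, N m.
- robot.read_opening(): opening from 0.0 (shut) to 1.0 (fully open).
Only numpy, scipy, OpenCV 4.12 (cv2) and the standard library are available. Lean on these libraries where they do the work, as an engineer would, in place of code of your own. Each camera call takes 0.05 s, during which the arm holds its last target.

## Task

Line the carton up with the empty middle lane of the stock bay and push it lengthways down the lane until it is fully home against the stop board, without the carton or the robot ever touching either of the lane's two guide rails. Only push it along the board with the fingers: do not pick it up or tip it, leave everything else where it stands, and finish clear of it all.

Things in the scene. Friction and masses are not known exactly. Their poses are not given: they have to be found in the camera images.
- carton: closed cardboard carton (sizes in mm), 100 long (its x) x 88 wide (its y) x 60 high, 0.3 to 0.65 kg, loose on the bay's board in front of the lane, askew by up to 0.3 rad and up to 45 off the lane's middle line to either side. Origin: centre of its underside, z up
- bay: fixed stock bay: a smooth pale board 8 thick, 330 x 320, with four low wooden battens making three lanes and a stop board across their far end; the middle lane is empty. Origin: at table level below the middle of the middle lane's open near end; x runs down the lane, away from the robot, y left, z up. Board bare from x = -160 to 0. Carton home: its origin at x = 100, y = 0, z = 8
- lane_end (a point): point on the board at the middle of the stop board's near face, bay x = 150, y = 0, z = 8. The middle lane is 150 long (bay x = 0 to 150) and 108 wide between its rails (bay y = -54 to 54), 10 to spare each side of the carton. The stop board rises 40 above the board
- rail_left: left guide rail of the middle lane, a wooden batten 150 long, 14 wide, 16 high, fixed on the board, its top 24 above the table. Origin: middle of its underside; x along it. Its inner face is 7 from the origin, towards -y
- rail_right: right guide rail of the middle lane, the same batten; its inner face is 7 from the origin, towards +y
- tin: short closed tin, 62 across and 55 tall, standing at the back of the stocked lane left of the empty one. Bystander, loose, origin at the centre of its underside
- jar: short closed glass jar, 58 across and 58 tall, standing at the back of the stocked lane right of the empty one. Bystander, loose, origin at the centre of its underside
- tape_roll: roll of tape lying flat on the table left of the bay, 90 across, 36 high. Bystander, loose, origin at the centre of its underside
- screwdriver: screwdriver about 200 long lying on the table right of the bay. Bystander, loose
- glue: glue bottle 56 across and 150 tall, standing on the table to the right. Bystander, loose, origin at the centre of its underside
- tub: empty open plastic tub 84 across and 75 tall, standing on the table to the left. Bystander, loose, origin at the centre of its underside
- spray: spray can 58 across and 160 tall, standing on the table to the left, beyond the tub. Bystander, loose, origin at the centre of its underside
Things that resemble listed ones, but are neither listed nor needed, are in the scene too. Leave any green look-alike of the carton alone.

How it is judged:
By the outcome, as a careful person would: the job done as asked, in the order asked, and still so for the second after the job is handed in, with the robot touching nothing.
It also fails if it takes over 58 s, if anything falls off the work surface, if the arm or the gripper's body presses on something with over 40 N, if the wrist force passes 120 N, or if a joint passes its speed limit or range.

## Working session

There is one attempt and no reset: what is moved stays moved. The work goes in short steps, each a Python script; the robot and the scene stay as the last script left them, time stands still between calls to the robot, and variables do not carry over. Pictures are saved under pics/ and viewed, and the job is handed in when it is done.

```bash
ls; mkdir -p pics; python3 - <<'E'
from plant import robot, effector, ik, camera, spotter
import cv2
print(robot.read_t())
for n in ["scene","top"]:
    p=camera(n); cv2.imwrite(f"pics/{n}0.png",p["pixels"])
    print(n,p["fov_y"],p["cx"],p["cy"],p["eye"],p["rotation"],p["shot"])
    for q in ["carton","lane_end","rail_left","rail_right","bay"]:
        for r in spotter.spot_point(p,q)[:3]: print(q,[round(v) for v in r["xyz"]],round(r["confidence"],2))
print(robot.read_t(), robot.read_ee_rot())
E
```

```text
pics
0.0
scene 49.100098295401004 319.1284312610668 202.62101387460697 [1119.85239974  470.07058484  986.55424542] [-0.15140552  0.43085679  0.83896464 -0.29593432] 1
carton [330, -222, 2] 0.97
carton [278, 239, -1] 0.95
carton [509, 308, 1] 0.72
lane_end [715, 27, 10] 0.82
rail_left [645, 93, 10] 0.83
rail_right [636, -30, 4] 0.83
rail_right [646, 94, 11] 0.65
rail_right [414, -431, 4] 0.38
bay [566, 39, 2] 0.55
top 47.85580329157341 329.0754142056168 204.55880418559425 [ 232.01248092   11.87256711 1341.39426733] [-0.07527252  0.72040328 -0.68556978  0.0731248 ] 2
carton [277, 242, -5] 0.96
carton [328, -223, 0] 0.92
carton [508, 312, -1] 0.74
lane_end [714, 24, 7] 0.64
rail_left [646, 92, 3] 0.51
rail_right [636, -28, 9] 0.79
bay [568, 39, -2] 0.58
0.6 [1.54298700e-05 1.32028035e-01 9.91245982e-01 1.51699049e-05]
```

View pics/scene0.png

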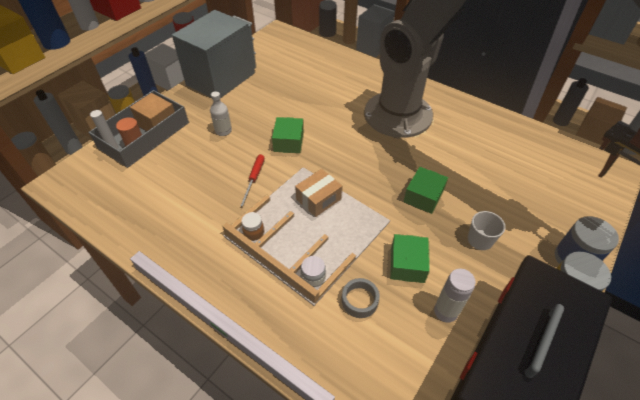

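View pics/top0.png

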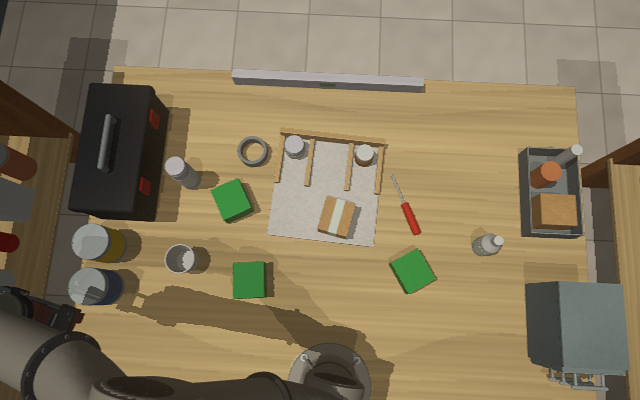

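The top view shows the brown carton with pale tape at about (337,216), skewed and to the right of the lane. The lane runs up-image between rails at x≈308 and x≈348. The green boxes are the look-alikes. Next I'll use the wrist camera above the bay.

```bash
cat > h.py <<'E'
from plant import robot, effector, ik, camera, spotter
import cv2, numpy as np
from scipy.spatial.transform import Rotation as R
def Rm(p):
    r=np.array(p["rotation"],float)
    return R.from_quat(r[[1,2,3,0]]).as_matrix() if r.size==4 else r
def f(p): return 200/np.tan(np.radians(p["fov_y"])/2)
def proj(p,X,fish=False):
    X=np.atleast_2d(X).astype(float); c=(X-np.array(p["eye"]))@Rm(p)
    if not fish: return np.c_[p["cx"]+f(p)*c[:,0]/c[:,2],p["cy"]+f(p)*c[:,1]/c[:,2]]
    r=np.hypot(c[:,0],c[:,1]); th=np.arctan2(r,c[:,2]); s=f(p)*th/np.maximum(r,1e-9)
    return np.c_[p["cx"]+s*c[:,0],p["cy"]+s*c[:,1]]
def back(p,uv,z,fish=False):
    uv=np.atleast_2d(uv).astype(float); d=(uv-[p["cx"],p["cy"]])/f(p)
    if fish:
        th=np.hypot(d[:,0],d[:,1]); D=np.c_[d*(np.sin(th)/np.maximum(th,1e-9))[:,None],np.cos(th)]
    else: D=np.c_[d,np.ones(len(d))]
    D=D@Rm(p).T; e=np.array(p["eye"]); return e+D*((z-e[2])/D[:,2])[:,None]
def q(a):  # tool down, tool y axis at world angle a from +y
    # n at angle: y->angle; n=(cos t,sin t), y image angle = 2t-90deg
    t=(a+np.pi/2+np.pi/2)/2; return [0,float(np.cos(t)),float(np.sin(t)),0]
def world(b,bay):  # bay: x,y,yaw
    b=np.atleast_2d(b).astype(float);c,s=np.cos(bay[2]),np.sin(bay[2])
    return np.c_[bay[0]+c*b[:,0]-s*b[:,1],bay[1]+s*b[:,0]+c*b[:,1],b[:,2]]
def shot(n,name,box=None):
    p=camera(n); im=p["pixels"].copy(); cv2.imwrite(f"pics/{name}.png",im)
    import pickle; pickle.dump(p,open(f"{name}.pkl","wb")); return p
E
python3 - <<'E'
from h import *
for yaw in (0,-0.083,np.pi,np.pi/2-.083,-np.pi/2-.083):
    for P in ([500,25,330],[500,25,150]):
        print(yaw,P,ik(P,q(yaw)))
E
```

```text
0 [500, 25, 330] [-0.75833222  0.08643193  0.6363674   1.8534552  -0.05467383  1.21904652
  1.46589893]
0 [500, 25, 150] [-0.58089485  0.30253365  0.48735422  2.06359773 -0.19233208  0.81819749
  1.59061123]
-0.083 [500, 25, 330] [-0.76366177  0.08653794  0.64228084  1.85370565 -0.0551788   1.21902423
  1.3836476 ]
-0.083 [500, 25, 150] [-0.58912692  0.3037496   0.49757776  2.06407396 -0.19680207  0.81847283
  1.51225873]
3.141592653589793 [500, 25, 330] [-0.98387653  0.09711629  0.89142601  1.86297446 -0.08045663  1.21853399
 -1.63774451]
3.141592653589793 [500, 25, 150] [-0.97580377  0.45116731  1.03138883  2.08330616 -0.5064059   0.88087606
 -1.2234154 ]
1.4877963267948966 [500, 25, 330] [-0.57989158  0.0854789   0.44011939  1.84446496 -0.03874222  1.22000302
  2.9307316 ]
1.4877963267948966 [500, 25, 150] [ 0.74516894  0.55031463 -1.1781506   1.9832022   0.60367304  1.01812541
  2.33794847]
-1.6537963267948965 [500, 25, 330] [-0.87197557  0.08999646  0.76343981  1.85853854 -0.06625127  1.21866272
 -0.17068155]
-1.6537963267948965 [500, 25, 150] [-0.74590311  0.33678245  0.69776935  2.07267198 -0.29228059  0.82842519
  0.04123904]
```

```bash
python3 - <<'E'
from h import *
robot.move_ptp([520,30,340],q(-0.083)); p=shot("wrist","w1")
print(p["eye"],p["fov_y"],p["cx"],p["cy"],Rm(p).round(3).tolist())
robot.move_l([600,50,340],speed=200); p=shot("wrist","w2"); print(p["eye"],robot.read_t())
E
```

```text
[436.84832963  38.38308232 502.01518478] 65.70646984690485 318.06750996995163 203.016798982261 [[0.082, 0.95, 0.3], [0.997, -0.078, -0.025], [0.0, 0.301, -0.954]]
[516.40830958  57.27408938 501.75756579] 3.8083
```

View pics/w1.png

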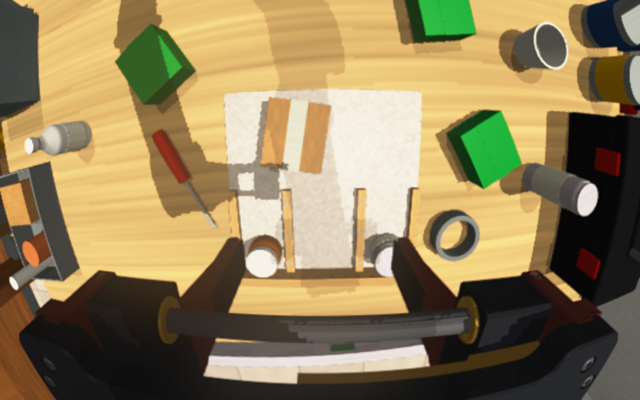

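View pics/w2.png

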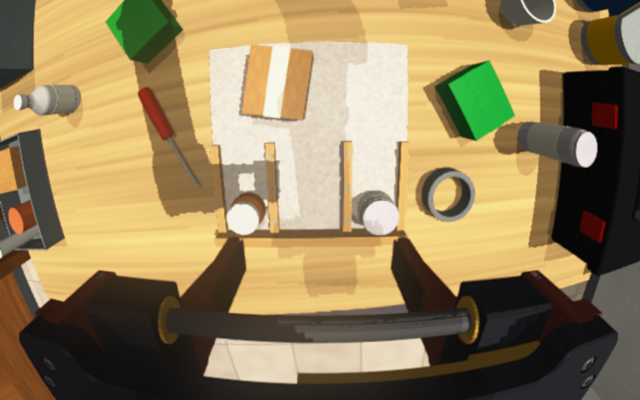

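```bash
python3 - <<'E'
import cv2
for n,(x,y,w,h) in {"w1":(215,80,220,200),"w2":(195,35,220,210)}.items():
    im=cv2.imread(f"pics/{n}.png")[y:y+h,x:x+w]
    im=cv2.resize(im,None,fx=2.8,fy=2.8,interpolation=cv2.INTER_CUBIC)
    for k in range(0,w,20): cv2.putText(im,str(x+k),(int(k*2.8),10),0,.35,(0,0,255)); cv2.line(im,(int(k*2.8),0),(int(k*2.8),h*3),(0,0,255),1) if k%40==0 else 0
    for k in range(0,h,20): cv2.putText(im,str(y+k),(0,int(k*2.8)),0,.35,(0,0,255)); cv2.line(im,(0,int(k*2.8)),(w*3,int(k*2.8)),(0,0,255),1) if k%40==0 else 0
    cv2.imwrite(f"pics/{n}z.png",im)
E
```

```text
(no output)
```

View pics/w1z.png

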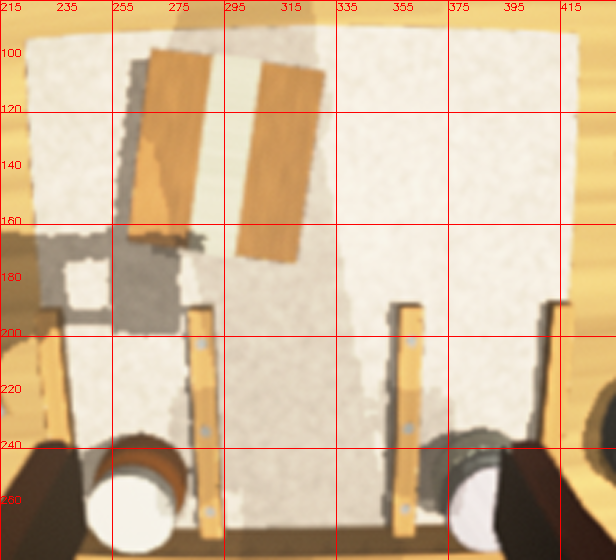

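View pics/w2z.png

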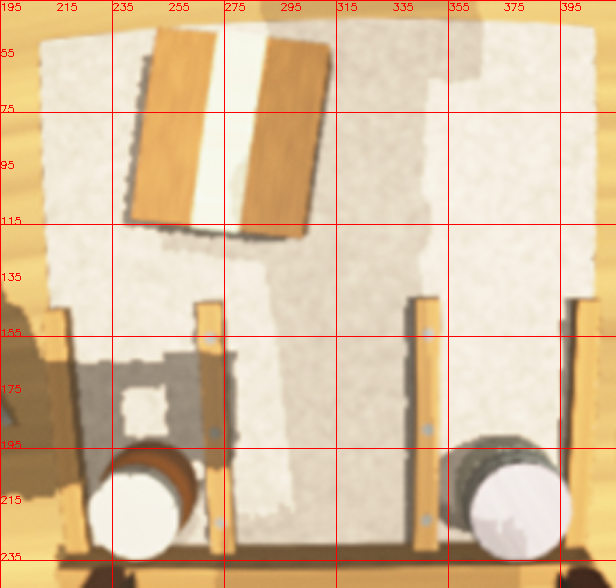

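```bash
python3 - <<'E'
from h import *
import pickle
from scipy.optimize import least_squares
P={n:pickle.load(open(n+".pkl","rb")) for n in("w1","w2")}
off={"w1":(215,80),"w2":(195,35)}
rl=[(0,-54,24),(0,-68,24),(150,-54,24),(150,-68,24),(0,54,24),(0,68,24),(150,54,24),(150,68,24),(-160,-160,8),(-160,160,8)]
B={"w1":[(214,306),(188,308),(223,537),(200,538),(398,303),(424,303),(392,535),(416,535),(25,37),(578,35)],
"w2":[(221,302),(195,304),(234,552),(208,553),(414,298),(439,297),(413,549),(438,549),(40,42),(594,27)]}
C={"w1":[(151,48),(325,72),(297,263),(128,238)],"w2":[(156,26),(329,45),(304,237),(131,221)]}
px=lambda n,a: np.array(a)/2.8+off[n]
def res(v,dz=None):
    return np.concatenate([(proj(P[n],world(np.array(rl)+[0,0,v[3]],v),True)-px(n,B[n])) for n in P]).ravel()
s=least_squares(res,[565,37,-.08,0],loss="soft_l1"); print("bay",s.x.round(4),"\n",s.fun.reshape(-1,2).round(1).tolist())
cc=[(-50,-44),(-50,44),(50,44),(50,-44)]
def rc(v): return np.concatenate([proj(P[n],world([(a,b,v[3]) for a,b in cc],v),True)-px(n,C[n]) for n in P]).ravel()
c=least_squares(rc,[500,0,-.2,68]); print("carton",c.x.round(4),c.fun.reshape(-1,2).round(1).tolist())
b=s.x; d=c.x[:2]-b[:2]; k,sn=np.cos(b[2]),np.sin(b[2]); print("rel",k*d[0]+sn*d[1],-sn*d[0]+k*d[1],c.x[2]-b[2])
for n in P:
    t=back(P[n],px(n,C[n]),68,True); print(n,[round(float(np.linalg.norm(t[i]-t[i-1])),1) for i in range(4)])
np.save("bay.npy",s.x)
E
```

```text
bay [ 5.662565e+02  3.762900e+01 -6.920000e-02 -1.440300e+00] 
 [[-0.8, 0.9], [-0.2, 0.3], [-0.3, -0.1], [0.1, -0.4], [0.6, 1.2], [-0.2, 1.1], [-0.0, -0.2], [-0.9, -0.4], [-0.0, 0.5], [-0.1, -0.6], [-0.1, -0.3], [0.4, -0.7], [-0.0, -0.1], [1.1, -0.4], [0.5, -0.1], [0.5, 0.2], [0.2, 0.2], [-0.4, 0.1], [-0.1, -0.5], [-0.2, -0.1]]
carton [ 4.724095e+02  2.780500e+00 -2.242000e-01  6.400850e+01] [[-0.2, -0.2], [-0.0, -0.8], [-0.3, -0.1], [0.0, 0.8], [0.3, 0.6], [0.5, -0.2], [-0.5, 0.6], [0.2, -0.6]]
rel -91.21313776825524 -41.25343924743898 -0.15502687224779674
w1 [97.7, 87.1, 98.0, 87.8]
w2 [100.8, 87.1, 97.7, 88.0]
```

```bash
cat >> h.py <<'E'
bay=np.load("bay.npy")
def qt(a,tilt=0):
    """tool down, y at angle a from +y; tilt>0 leans the hand so tips point back toward robot (about bay y)"""
    r=R.from_quat(np.array(q(a))[[1,2,3,0]])
    r=R.from_rotvec(tilt*np.array([-np.sin(bay[2]),np.cos(bay[2]),0]))*r
    x=r.as_quat(); return [float(v) for v in x[[3,0,1,2]]]
def W(x,y,z): return world([(x,y,z)],bay)[0].tolist()
E
python3 - <<'E'
from h import *
print("tool axis tilt check",R.from_quat(np.array(qt(bay[2],.2))[[1,2,3,0]]).as_matrix()[:,2])
for P in [(-91,-110,120),(-91,-110,32),(-91,-50,32)]:
    for s in (-1,1):
        j=ik(W(*P),q(bay[2]+s*np.pi/2)); print(P,s,None if j is None else j.round(2))
for t in (0,.1,.2,.3,.4):
  for x in (-170,-155,-140,-130):
    j=[ik(W(x,0,z),qt(bay[2],t)) for z in (120,32)]; print(t,x,[None if k is None else k.round(2).tolist() for k in j])
E
```

```text
tool axis tilt check [-0.19819396  0.01373532 -0.98006658]
(-91, -110, 120) -1 [-0.69  0.39  0.86  2.16 -0.43  0.76  0.39]
(-91, -110, 120) 1 [ 0.51  0.34 -0.59  2.09  0.27  0.78  2.83]
(-91, -110, 32) -1 [-0.55  0.55  0.71  2.21 -0.66  0.6   0.58]
(-91, -110, 32) 1 [ 0.49  0.51 -0.59  2.14  0.48  0.62  2.64]
(-91, -50, 32) -1 [-0.66  0.55  0.69  2.21 -0.64  0.59  0.43]
(-91, -50, 32) 1 [ 0.2   0.47 -0.39  2.15  0.32  0.57  2.65]
0 -170 [[-0.86, 0.2, 0.65, 2.31, -0.19, 0.68, 1.43], [-0.72, 0.41, 0.53, 2.36, -0.47, 0.46, 1.69]]
0 -155 [[-0.83, 0.22, 0.64, 2.28, -0.21, 0.69, 1.47], [-0.71, 0.43, 0.53, 2.33, -0.47, 0.48, 1.71]]
0 -140 [[-0.8, 0.25, 0.63, 2.25, -0.23, 0.7, 1.49], [-0.69, 0.45, 0.53, 2.3, -0.48, 0.5, 1.72]]
0 -130 [[-0.78, 0.27, 0.62, 2.23, -0.24, 0.71, 1.51], [-0.68, 0.46, 0.53, 2.28, -0.47, 0.51, 1.72]]
0.1 -170 [[-0.79, 0.26, 0.62, 2.24, -0.24, 0.8, 1.51], [-0.7, 0.46, 0.54, 2.29, -0.46, 0.6, 1.71]]
0.1 -155 [[-0.76, 0.29, 0.61, 2.21, -0.26, 0.81, 1.53], [-0.68, 0.47, 0.54, 2.26, -0.46, 0.62, 1.72]]
0.1 -140 [[-0.74, 0.31, 0.6, 2.18, -0.27, 0.82, 1.54], [-0.66, 0.49, 0
[... 641 characters left out ...]
 [[-0.66, 0.41, 0.57, 2.08, -0.31, 1.04, 1.61], [-0.59, 0.57, 0.5, 2.12, -0.42, 0.86, 1.71]]
0.3 -140 [[-0.64, 0.43, 0.56, 2.04, -0.31, 1.05, 1.61], [-0.58, 0.59, 0.49, 2.08, -0.42, 0.88, 1.71]]
0.3 -130 [[-0.63, 0.45, 0.56, 2.02, -0.32, 1.06, 1.62], [-0.57, 0.6, 0.49, 2.06, -0.42, 0.89, 1.71]]
0.4 -170 [[-0.63, 0.46, 0.56, 2.05, -0.32, 1.13, 1.63], [-0.58, 0.61, 0.49, 2.08, -0.42, 0.96, 1.72]]
0.4 -155 [[-0.62, 0.48, 0.55, 2.01, -0.33, 1.15, 1.63], [-0.56, 0.63, 0.49, 2.05, -0.42, 0.98, 1.72]]
0.4 -140 [[-0.6, 0.5, 0.55, 1.98, -0.33, 1.16, 1.64], [-0.55, 0.65, 0.49, 2.01, -0.42, 1.0, 1.72]]
0.4 -130 [[-0.59, 0.51, 0.55, 1.95, -0.33, 1.17, 1.65], [-0.54, 0.66, 0.49, 1.99, -0.42, 1.02, 1.72]]
```

```bash
python3 - <<'E'
from h import *
effector.command_gripper(0.62)
o=q(bay[2]-np.pi/2)
robot.move_ptp(W(-89,-122,160),o)
robot.move_l(W(-89,-122,32),speed=120)
print(robot.read_t(),robot.read_contact_force(),robot.read_opening())
robot.move_l(W(-89,-95,32),speed=60)
print(robot.move_l(W(-89,-54,32),speed=45,force_limit=25), robot.read_contact_force())
robot.sleep(.2)
robot.move_l(W(-89,-75,32),speed=80); robot.move_l(W(-89,-75,160),speed=200)
p=shot("top","t2"); print(robot.read_t())
robot.move_ptp([520,30,340],q(bay[2])); p=shot("wrist","w3"); print(robot.read_t())
im=p["pixels"][80:280,215:435]; im=cv2.resize(im,None,fx=2.8,fy=2.8,interpolation=cv2.INTER_CUBIC); cv2.imwrite("pics/w3z.png",im)
E
```

```text
6.7917 [ 0.09353963 -0.3888921   0.13924251] 0.6235975536908639
False [ 0.69740057 -1.98867788  2.14371718]
9.9
11.0667
```

View pics/w3z.png

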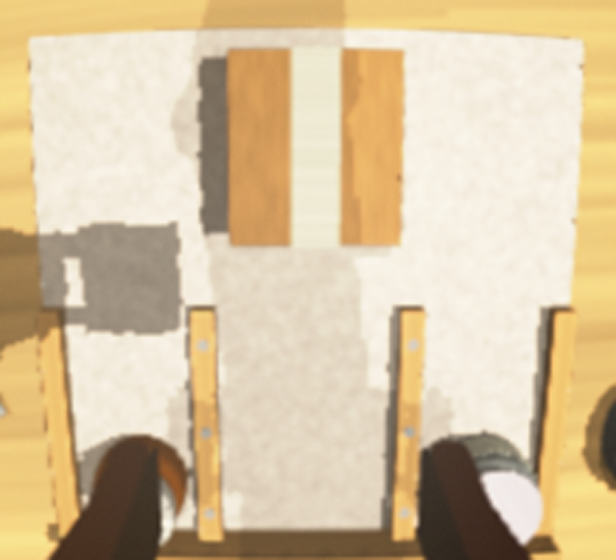

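The carton now stands square to the lane: its top corners are at crop (229,49), (405,49), (402,245) and (231,246). I'll fit its pose relative to the rails.

```bash
python3 - <<'E'
from h import *
import pickle
from scipy.optimize import least_squares
p=pickle.load(open("w3.pkl","rb")); px=lambda a: np.array(a)/2.8+(215,80)
rl=np.array([(0,-54,24),(0,-68,24),(150,-54,24),(150,-68,24),(0,54,24),(0,68,24),(150,54,24),(150,68,24),(-160,-160,8),(-160,160,8)])
B=[(216,308),(190,309),(224,540),(200,541),(399,307),(425,307),(394,539),(418,539),(29,37),(583,39)]
s=least_squares(lambda v:(proj(p,world(rl+[0,0,-1.4],v),True)-px(B)).ravel(),bay[:3],loss="soft_l1")
cc=[(-50,-44),(-50,44),(50,44),(50,-44)]
C=[(229,49),(405,49),(402,245),(231,246)]
c=least_squares(lambda v:(proj(p,world([(a,b,v[3]) for a,b in cc],v),True)-px(C)).ravel(),[480,40,-.07,68])
print(bay,s.x,c.x,np.abs(s.fun).max(),np.abs(c.fun).max())
for b in (bay,s.x):
    d=c.x[:2]-b[:2];k,sn=np.cos(b[2]),np.sin(b[2]);print(k*d[0]+sn*d[1],-sn*d[0]+k*d[1],c.x[2]-b[2])
# spotter + other-camera bay check in the top view
for n in("top","scene"):
    t=camera(n)
    for qn in("carton","lane_end","rail_left","rail_right"):
        for r in spotter.spot_point(t,qn)[:3]:
            d=np.array(r["xyz"])[:2]-bay[:2]; print(n,qn,round(k*d[0]+sn*d[1]),round(-sn*d[0]+k*d[1]),round(r["confidence"],2))
t=camera("top"); cv2.imwrite("pics/t3.png",t["pixels"]); 
im=t["pixels"].copy()
im=cv2.resize(im,None,fx=4,fy=4,interpolation=cv2.INTER_CUBIC)
def poly(pts,col):
    u=(proj(t,world(pts,bay))+.5)*4-.5; cv2.polylines(im,[np.round(u).astype(int)],True,col,1)
poly(rl[[0,1,3,2]],(0,0,255)); poly(rl[[4,5,7,6]],(0,0,255)); poly([(-160,-160,8),(-160,160,8),(150,160,8),(150,-160,8)],(255,0,0))
cv2.imwrite("pics/t3z.png",im[480:1020,1040:1600])
print(robot.read_t())
E
```

```text
[ 5.66256464e+02  3.76290193e+01 -6.91917852e-02 -1.44029336e+00] [ 5.66097490e+02  3.83224523e+01 -6.59744576e-02] [ 4.71004917e+02  4.79279758e+01 -6.71187180e-02  6.43996493e+01] 1.328844468576051 0.31094191067700194
-95.73566400379063 3.6889461184360703 0.002073067107771512
-95.51895632723212 3.3154956589907814 -0.0011442604266839462
top carton -301 184 0.95
top carton -220 -273 0.88
top carton -74 272 0.84
scene carton -300 181 0.89
scene carton -95 0 0.77
scene carton -216 -275 0.68
scene lane_end 147 0 0.89
scene lane_end 0 -2 0.5
scene lane_end -264 379 0.22
scene rail_left 72 63 0.74
scene rail_right 78 -64 0.56
11.6167
```

View pics/t3z.png

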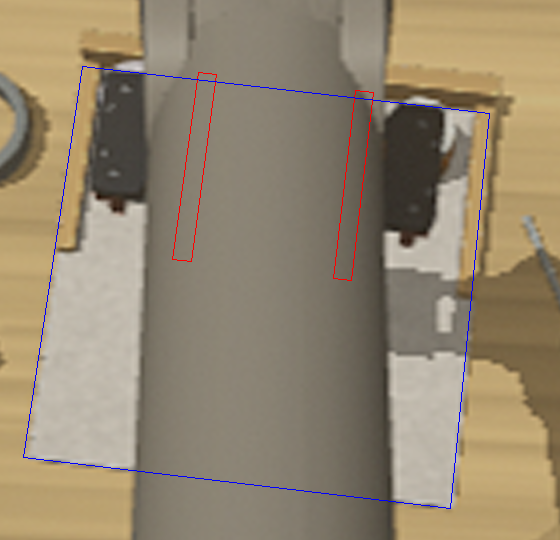

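```bash
python3 - <<'E'
from h import *
import pickle
t=pickle.load(open("t2.pkl","rb"))
im=cv2.resize(cv2.imread("pics/top0.png"),None,fx=4,fy=4,interpolation=cv2.INTER_CUBIC)
rl=np.array([(0,-54,24),(0,-68,24),(150,-54,24),(150,-68,24),(0,54,24),(0,68,24),(150,54,24),(150,68,24)])
def poly(pts,col,b):
    u=(proj(t,world(pts,b))+.5)*4-.5; cv2.polylines(im,[np.round(u).astype(int)],True,col,1)
for b,c in((bay,(0,0,255)),):
    poly(rl[[0,1,3,2]],c,b); poly(rl[[4,5,7,6]],c,b); poly([(-160,-160,8),(-160,160,8),(150,160,8),(150,-160,8)],(255,0,0),b)
cv2.imwrite("pics/t0z.png",im[480:1020,1040:1600])
E
```

```text
(no output)
```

View pics/t0z.png

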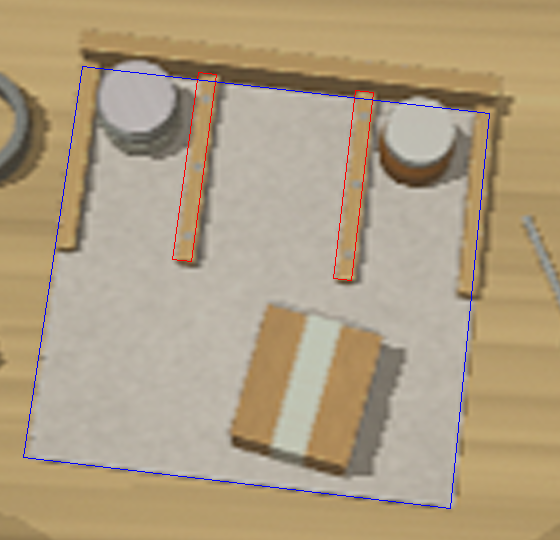

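The bay fit also matches the top view, so I'll trust it. I'll nudge the carton 3.5 mm to the right from its left side, then push from behind to the lane mouth and look again.

```bash
python3 - <<'E'
from h import *
o=q(bay[2]-np.pi/2)
robot.move_ptp(W(-93,85,160),o)
robot.move_l(W(-93,80,32),speed=140)
print(robot.move_l(W(-93,57.5,32),speed=40,force_limit=25),robot.read_contact_force())
robot.sleep(.1)
robot.move_l(W(-93,75,32),speed=80); robot.move_l(W(-93,75,130),speed=200)
robot.move_ptp(W(-172,0,130),q(bay[2]))
robot.move_l(W(-172,0,32),speed=140)
print(robot.move_l(W(-125,0,32),speed=40,force_limit=25),robot.read_contact_force())
robot.sleep(.1)
robot.move_l(W(-140,0,32),speed=80); robot.move_l(W(-140,0,130),speed=200)
robot.move_ptp([520,30,340],q(bay[2])); p=shot("wrist","w4"); print(robot.read_t())
im=p["pixels"][80:280,215:435]; im=cv2.resize(im,None,fx=2.8,fy=2.8,interpolation=cv2.INTER_CUBIC); cv2.imwrite("pics/w4z.png",im)
E
```

```text
False [ 0.13680473 -0.36440091  0.37690781]
False [-2.09064535 -0.54221223 -0.58161497]
21.3167
```

View pics/w4z.png

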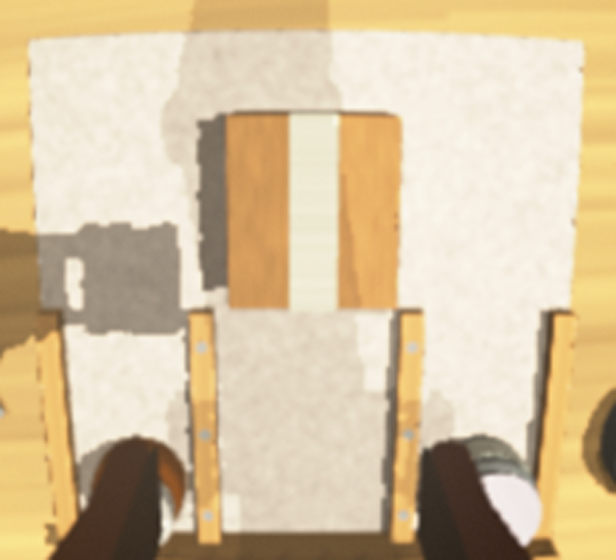

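The carton stands at the lane mouth, with top corners at crop (228,113), (400,114), (398,309) and (229,309).

```bash
cat > fit.py <<'E'
from h import *
import pickle
from scipy.optimize import least_squares
rl=np.array([(0,-54,24),(0,-68,24),(150,-54,24),(150,-68,24),(0,54,24),(0,68,24),(150,54,24),(150,68,24),(-160,-160,8),(-160,160,8)])
def fit(name,B,C,off=(215,80),z=64.4):
    p=pickle.load(open(name+".pkl","rb")); px=lambda a: np.array(a)/2.8+off
    s=least_squares(lambda v:(proj(p,world(rl[:len(B)]+[0,0,-1.4],v),True)-px(B)).ravel(),bay[:3],loss="soft_l1")
    cc=[(-50,-44),(-50,44),(50,44),(50,-44)]
    c=least_squares(lambda v:(proj(p,world([(a,b,z) for a,b in cc],v),True)-px(C)).ravel(),[480,40,-.07])
    print(s.x,np.abs(s.fun).max(),np.abs(c.fun).max())
    for b in (bay,s.x):
        d=c.x[:2]-b[:2];k,sn=np.cos(b[2]),np.sin(b[2]);print(k*d[0]+sn*d[1],-sn*d[0]+k*d[1],c.x[2]-b[2])
E
python3 - <<'E'
from fit import *
B=[(216,310),(190,311),(223,542),(198,543),(397,310),(424,310),(392,542),(416,542),(29,40),(583,42)]
fit("w4",B,[(228,113),(400,114),(398,309),(229,309)])
E
```

```text
[ 5.66436881e+02  3.83348972e+01 -6.61823226e-02] 1.8086834561585192 0.8096163737211555
-63.699700964091654 2.571932603770917 0.001565354103673755
-63.82501213389383 2.047358294511085 -0.0014441084197122228
```

```bash
python3 - <<'E'
from h import *
robot.move_ptp(W(-145,0,130),q(bay[2]))
robot.move_l(W(-145,0,32),speed=140)
print(robot.move_l(W(-40,-0.7,32),speed=45,force_limit=20),robot.read_contact_force())
robot.sleep(.1)
robot.move_l(W(-55,0,32),speed=80); robot.move_l(W(-55,0,160),speed=200)
robot.move_ptp([520,30,340],q(bay[2])); p=shot("wrist","w5"); print(robot.read_t())
im=p["pixels"][80:280,215:435]; im=cv2.resize(im,None,fx=2.8,fy=2.8,interpolation=cv2.INTER_CUBIC); cv2.imwrite("pics/w5z.png",im)
E
```

```text
False [-5.48282641  1.07499345  4.44440446]
27.6083
```

View pics/w5z.png

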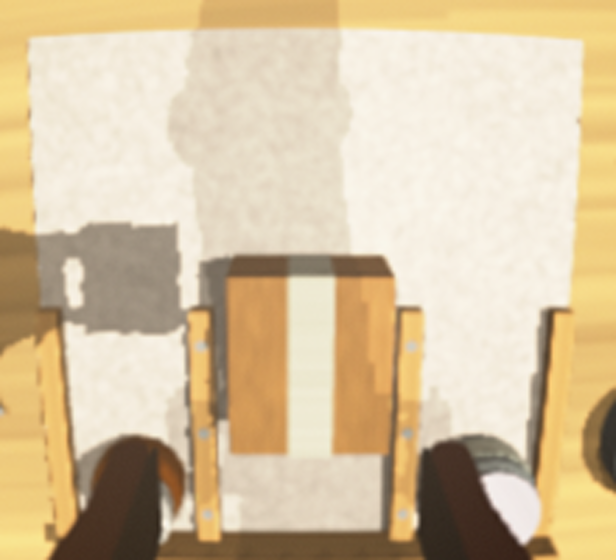

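The carton is partly in the lane, with top corners at crop (228,277), (395,277), (392,454) and (229,453), and clear gaps on both sides.

```bash
python3 - <<'E'
from fit import *
B=[(215,308),(190,309),(223,540),(198,541),(397,308),(424,308),(392,540),(416,540),(29,38),(583,40)]
fit("w5",B,[(228,277),(395,277),(392,454),(229,453)])
E
```

```text
[ 5.65691531e+02  3.86861622e+01 -6.59106866e-02] 1.7900051361070268 0.798991385190277
20.20033838933853 2.0102944942808536 0.00032329466632148585
20.8401575803712 0.9263651221500953 -0.0029578038863452283
```

```bash
python3 - <<'E'
from h import *
robot.move_ptp(W(-62,0,130),q(bay[2]))
robot.move_l(W(-62,0,32),speed=140)
print(robot.move_l(W(28,-0.7,32),speed=45,force_limit=18),robot.read_contact_force())
print(robot.move_l(W(50,-0.7,32),speed=20,force_limit=18),robot.read_contact_force())
d=np.array(robot.read_position())[:2]-bay[:2]; print("tcp bay x",np.cos(bay[2])*d[0]+np.sin(bay[2])*d[1])
robot.sleep(.2)
robot.move_l(W(20,0,32),speed=60); robot.move_l(W(20,0,160),speed=200)
robot.move_ptp([520,30,340],q(bay[2])); p=shot("wrist","w6"); print(robot.read_t())
im=p["pixels"][80:280,215:435]; im=cv2.resize(im,None,fx=2.8,fy=2.8,interpolation=cv2.INTER_CUBIC); cv2.imwrite("pics/w6z.png",im)
p=shot("scene","s6"); im=p["pixels"][150:320,200:420]; cv2.imwrite("pics/s6z.png",cv2.resize(im,None,fx=3,fy=3,interpolation=cv2.INTER_CUBIC))
E
```

```text
False [-5.68491192  0.50160239  4.56582574]
True [ 0.69383586 -0.33114023 -0.75073512]
tcp bay x 38.11733175297258
34.5167
```

View pics/w6z.png

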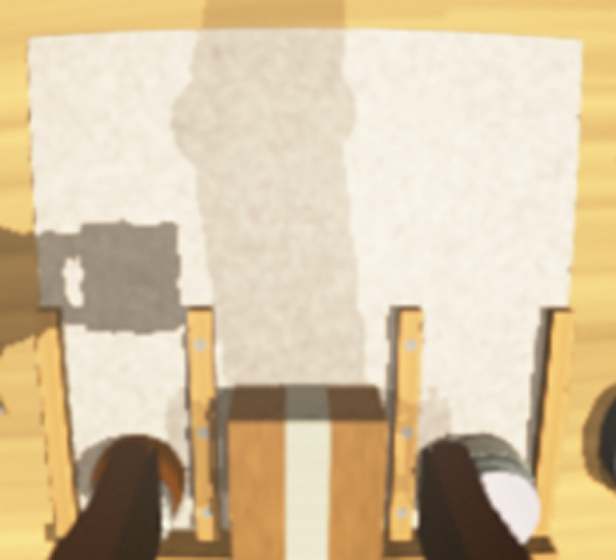

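View pics/s6z.png

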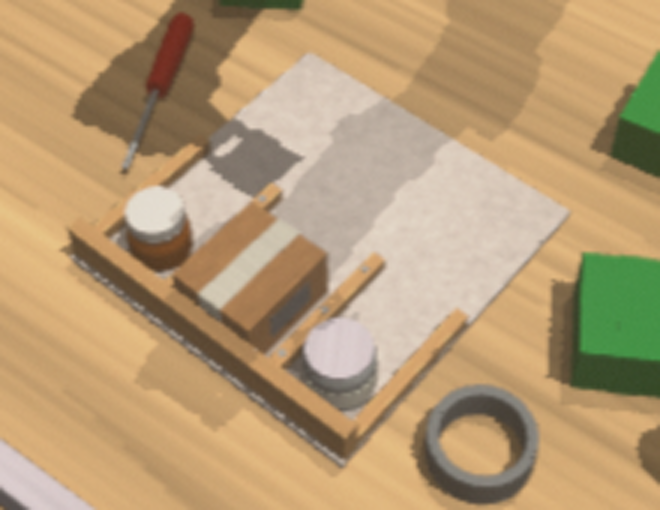

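The carton looks home, but the stop triggered at TCP x=38.1 and the force then relaxed. I'll do one more gentle push to confirm it's seated, then look from further forward.

```bash
python3 - <<'E'
from h import *
k,sn=np.cos(bay[2]),np.sin(bay[2])
def bx():
    d=np.array(robot.read_position())[:2]-bay[:2]; return round(k*d[0]+sn*d[1],2)
robot.move_ptp(W(20,0,130),q(bay[2]))
robot.move_l(W(20,0,32),speed=140)
for lim in (3,20):
    print(lim,robot.move_l(W(48,-0.3,32),speed=18,force_limit=lim),bx(),robot.read_contact_force())
robot.sleep(.1); print(bx(),robot.read_contact_force())
robot.move_l(W(20,0,32),speed=60); robot.move_l(W(20,0,160),speed=200)
robot.move_ptp([630,50,340],q(bay[2])); p=shot("wrist","w7"); print(robot.read_t())
im=p["pixels"][20:230,195:415]; im=cv2.resize(im,None,fx=2.8,fy=2.8,interpolation=cv2.INTER_CUBIC); cv2.imwrite("pics/w7z.png",im)
E
```

```text
3 True 38.54 [-0.71375186  0.92381831  0.04887063]
20 True 38.24 [-0.93373778 -0.54989239 -0.66224596]
38.12 [ 0.33366909  0.12131994 -0.4398242 ]
39.8583
```

View pics/w7z.png

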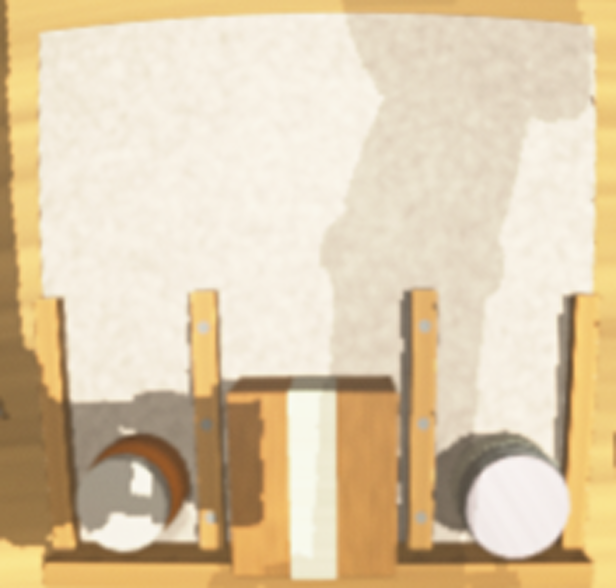

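```bash
python3 - <<'E'
from fit import *
B=[(217,291),(190,292),(218,548),(198,549),(411,291),(437,290),(409,549),(434,549)]
fit("w7",B,[(227,391),(397,390),(396,577),(230,577)],off=(195,20))
print(robot.read_contact_force()); robot.hand_in(); print(robot.read_t())
E
```

```text
[ 5.66660752e+02  3.77020838e+01 -7.15823069e-02] 1.8819838787343315 0.7510111161196278
100.45043288574698 0.2846656376681329 -0.002503408130872853
100.05143757739617 0.42300099349550635 -0.00011288635491402133
[-1.12203653  0.29615328  0.33272594]
the job is handed in; nothing more can be done
the job is handed in; nothing more can be done
```

The carton is home against the stop board in the middle lane, and the job is handed in. I squared and centred it with a two-finger push from its right side. I then pushed it down the lane from behind in three stages, keeping the fingertips about 8 mm above the rail tops.

- **Carton position:** the last wrist picture puts it at bay x ≈ 100, y ≈ 0.4, yaw ≈ 0, with about 10 mm clear of each rail. Checks at the lane mouth and part-way in showed at least 7 mm of clearance.
- **Against the stop board:** a second push stopped at the same place with a force rise of 20 N, against about 6–7 N when sliding. I took that as the stop board.
- **Surroundings:** the bystanders near the bay look unmoved, and the hand finished about 340 mm up, clear of everything. The clock stood at about 40 s.
- **Disagreements:**
    - I nudged the carton from the left to take out a 3.5 mm offset, but that push seems to have barely touched it. It entered the lane about 2 mm left of centre.
    - The wrist-camera fits read heights 1.4 mm (bay) to 4 mm (carton) below the text.

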